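# Clamp a test disc in the die under a sprung ring cradle

### The arm

A 6-joint arm with a two-finger parallel gripper is mounted at the origin on the work surface. World frame = base frame: x ahead of the robot, y to its left, z up, the work surface at z = 0. Lengths are in m, angles in rad, forces in N, time in s.
With the tool pointing down it reaches from about 0.35 to 0.925 m from the base axis. Payload 6.4 kg.
Tool frame: the origin (TCP) lies on the mounting face of the last link; the fingertips stand 199 mm ahead of it and the grasp point (between the pads) lies 180 mm ahead of it; z points along the fingers, x is the direction in which the jaws open and shut, and the axes are right-handed (so a half turn about z gives the same grasp; the last joint's range is limited). The gripper opens to 94 mm and grips with 3 to 60 N. Pads are 16 mm wide; open, the fingers measure 119 mm over their backs; the gripper's body (75 mm by 177 mm) begins 78 mm behind the grasp point.
Start: joints at [1.02, 0.245, 1.558, -0, 1.339, -0.174], TCP at [0.239, 0.604, 0.405] pointing down, gripper open.
Joint ranges: [-3.13, 3.13], [-1.02, 2.26], [0.13, 2.54], [-0.95, 4.09], [0.21, 2.88], [-2.74, 2.74]. Speed limits (rad/s): [2.57, 2.57, 3.14, 3.14, 3.14, 3.14].

### API

Orientations are given as a unit quaternion [w, x, y, z].
In Python, from cell import env gives the robot as it stands. The module is installed in compiled form; this text tells all that it offers.
- The arm moves only by the tool step_arm, never from a script. Its argument "steps" is a list that holds one entry, the list of rows, each a list of 7 numbers: the shift along the tool's x, y, z in m, then the turn, a rotation vector about the tool's x, y, z in degrees, then the finger opening in m, from 0 to 0.094. A call has 1 to 12 rows; each row is the pose to reach, as a shift and turn from the pose commanded when the call began, along the tool's axes at that moment; what a row does not reach only later rows make up. A row lasts 1/8 s, in which the tool goes at most 62.5 mm and 10.7 degrees, less where a joint would pass 70% of its speed; a pose out of reach is approached as far as the arm can. A call with a gripper value outside its range is refused whole. The fingers move at their own pace and stop on an object; "force" is the grip in N (left out, the last holds). Time passes only in rows, so rows that repeat a pose let the fingers close. It gives the time, the measured TCP pose, the force and the opening at its end, in the units of the state.
- env.state(): the state, without advancing time (a new reading comes with each control period).
- env.read_camera(name): name is "scene" or "top"; returns a dict with "img" (384x512x3 uint8, red, green, blue), "range_z" (384x512 float32, m along the optical axis (not along the pixel's ray), 0 where there is no reading), "fx", "fy", "cx", "cy" (pixels), "pose" (4x4, takes a point from camera to world coordinates). Camera axes: x right, y down, z forward; pixel columns grow to the right and rows downward; lengths in m; the calibration is good to about 2 mm. A picture is of the moment at which its call begins.
- env.finish_job(): hands the job in, once; it reports no verdict.
Trained networks look in a picture, given as the dict that the camera call returned (one of the last four; its "shot" number tells which), for a name from the list of things; names that differ only in an ending like _2 or _b are one class to them, and where a whole thing is asked for, a point or a joint stands for the part that bears it (a point fixed in the world has none). Each returns a list of dicts, best first, with "score" (0 to 1); they miss things now and then, are a little off and sometimes report something else, mostly with a low value. They report only what shows in the picture. A call takes as long as a camera call.
- env.look_for(picture, name): "bbox" ([left, top, right, bottom] in pixels, round what is visible of it).
- env.outline_of(picture, name): "pixels" (384x512 bool, what is visible of it) and "bbox" ([left, top, right, bottom] in pixels, round what is visible of it).
- env.tip_of(picture, name): "pixel" ([row, column] in pixels: a listed point, or the origin of a listed thing).
The state is a dict: "t": time; "joint_positions": joint angles; "joint_vel": joint speeds; "tau": joint torques, N m; "ee_pos": TCP position; "ee_rot": TCP orientation; "ft_force": force on the tool from outside, world axes, zero at the start; "torque": the same for the moment, N m; "opening": finger opening in m.
Only numpy, scipy, OpenCV 4.12 (cv2) and the standard library are available. Lean on these libraries where they do the work, as an engineer would, in place of code of your own. Each camera call takes 0.05 s, during which the arm holds its last target. There are 200 camera calls.

### The job

Lay the small orange test disc flat in the round pocket of the brass die, in the middle of the sprung yellow ring cradle, and let go of it. Then set the round steel flask upright into the yellow ring and press down on the flask (not on the ring itself) against the springs until its foot clamps the disc firmly; the job finishes with the robot still pressing, so do not let the ring spring back up. Do not lay the flask over, and leave everything else on the table where it is.

Things in the scene. Friction and masses are not known exactly. Their poses are not given: they have to be found in the camera images.
- cradle: Fixed clamping cradle: blue base plate 150 x 150 x 20 mm, origin at the centre of its underside on the table, z up, yaw varies. In its middle a round brass die, 76 mm across, top 27 mm above the table, with a round pocket 34 mm across, 6 mm deep. Four springs near the plate's corners carry the yellow ring.
- die_floor (a point): Centre of the flat floor of the round pocket in the brass die, 21 mm above the table, straight under the middle of the yellow ring.
- ring_top (a point): Centre of the yellow ring's opening at the level of its top face, 61 mm above the table when free. Ring 10 mm thick, opening 100 mm across (fingers reach through it to the die: open only a few mm to let go of the disc), 132 mm outside, with four corner ears within a 136 mm square. It moves only up and down.
- cradle_ring (a joint): How far the yellow ring is pressed down, in m: 0 free, stop at 0.019. Spring 0.55 N per mm, 7 N preload; ring 0.15 kg. The flask's own weight does not move it. With the disc in the pocket the flask's foot meets the disc at about 0.014, where the arm pushes down with about 10 N; beyond that the push rises steeply, and a standing push of 15 to 20 N (counted from the empty hand) clamps it firmly.
- disc: Orange plastic test disc, 30 mm across, 12 mm thick, about 20 g, lying flat on the green mat. Origin at the centre of its underside, z up. In the pocket it stands 6 mm proud of the die.
- flask: Squat steel flask, blue stopper, 0.35 kg, 122 mm high, on a rubber pad. Origin: centre of its underside, z up. Foot 64 mm across; body 92 mm at 8 mm up, 108 at 20, 112 at 32, narrowing to the neck at 68. Neck: cylinder 36 mm across, 68 to 112 mm up (grip here); stopper 42 mm across above. In the ring its tapered underside rests on the inner edge, the foot 14 mm below the ring's top face.
- mat: Fixed green mat, 190 x 120 mm, 3 mm thick, origin at the centre of its underside; the disc and the black plaque lie on it.
- pad: Fixed black rubber pad, 136 mm across, 4 mm thick, on which the flask stands; origin at the centre of its underside.
- plaque: Black square plastic plaque, 45 x 45 x 10 mm, on the mat; origin at the centre of its underside. Leave alone.
- weight: Steel test weight, 68 mm across, 78 mm high with its knob; origin under its centre. Leave alone.
- rod_stand: Black round stand 90 mm across with three upright aluminium rods, 148 mm high; origin under its centre. Leave alone.
- funnel: Steel funnel standing mouth down, 72 mm across, 60 mm high; origin under its centre. Leave alone.
- jar: Amber jar with white cap, 64 mm across, 85 mm high; origin under its centre. Leave alone.
- wrench: Steel wrench 150 mm long lying flat; origin under its middle. Leave alone.
- tray: Yellow open tray, 120 x 90 x 35 mm; origin under its centre. Leave alone.

How it is judged:
By the outcome, as a careful person would: the job done as asked, in the order asked, and still so for the second after the job is handed in, while the arm keeps its last pose, push and grip.
It also fails if it takes over 64 s, if anything falls off the work surface, if the arm or the gripper's body presses on something with over 40 N, if the wrist force passes 120 N, or if a joint passes its speed limit or range.

## Working session

There is one attempt and no reset: what is moved stays moved. The work goes in short steps, Python scripts to look and compute and a tool call to move; the robot and the scene stay as the last step left them, time stands still between calls to the robot, and variables do not carry over. Pictures are saved under pics/ and viewed, about 8 in all and at most 12, crops included, and the job is handed in when it is done.

Besides the shell and the picture viewer there is one more tool, called after ">>>" as a command line: name --argument value ..., lists and objects as JSON in quotes. step_arm: Moves the arm, as the interface text tells. Its arguments: {"type":"object","properties":{"steps":{"type":"array","items":{"type":"array","items":{"type":"array","items":{"type":"number"}}}},"force":{"type":"number"}},"required":["steps"]}

```bash
mkdir -p pics
cat > h.py <<'E'
import numpy as np, cv2
from cell import env
def cam(n): return env.read_camera(n)
def pts(p):
    z=p["range_z"]; v,u=np.mgrid[:z.shape[0],:z.shape[1]]
    P=np.stack([(u-p["cx"])/p["fx"]*z,(v-p["cy"])/p["fy"]*z,z],-1)
    T=np.array(p["pose"]); W=P@T[:3,:3].T+T[:3,3]; W[z<=0]=np.nan
    return W
def ray(p,row,col,h):
    T=np.array(p["pose"]); d=T[:3,:3]@np.array([(col-p["cx"])/p["fx"],(row-p["cy"])/p["fy"],1]); o=T[:3,3]
    return o+d*(h-o[2])/d[2]
def save(p,f,crop=None,s=1.5):
    im=p["img"][:,:,::-1]
    if crop: l,t,r,b=crop; im=im[t:b,l:r]
    cv2.imwrite("pics/"+f,cv2.resize(im,None,fx=s,fy=s,interpolation=cv2.INTER_CUBIC))
E
python3 - <<'E'
from h import *
np.set_printoptions(precision=4,suppress=True)
s=env.state(); print(s)
for n in("scene","top"):
    p=cam(n); save(p,n+"1.png"); W=pts(p); print(n,p["fx"],np.array(p["pose"]))
    for o in("disc","flask","cradle","plaque","pad","mat"):
        for r in env.outline_of(p,o)[:2]:
            m=r["pixels"]; w=W[m]; w=w[~np.isnan(w[:,0])]
            if len(w): print(o,round(r["score"],2),r["bbox"],"med",np.median(w,0),"top5%z",np.percentile(w[:,2],95),"mid",(np.percentile(w,1,0)+np.percentile(w,99,0))/2)
    for o,h in(("disc",.003),("flask",.004),("die_floor",.021),("ring_top",.061),("cradle",0)):
        for r in env.tip_of(p,o)[:2]: print("tip",o,round(r["score"],2),r["pixel"],ray(p,*r["pixel"],h))
E
```

```text
{'t': 0.0, 'joint_positions': array([ 1.0199,  0.2458,  1.559 ,  0.    ,  1.3387, -0.1741]), 'joint_vel': array([ 0.0005,  0.0002, -0.0003,  0.003 , -0.0006,  0.0013]), 'tau': array([ -0.    , -41.5825, -31.4609,   0.0685,   0.0331,  -0.0001]), 'ee_pos': array([0.239 , 0.6042, 0.4036]), 'ee_rot': array([ 0.0004,  0.827 ,  0.5622, -0.0009]), 'ft_force': array([ 0.0559, -0.3789,  0.1317]), 'torque': array([0.0278, 0.0389, 0.0336]), 'opening': 0.09431051082152347}
scene 429.266688063991 [[-0.5079  0.7045 -0.4957  1.243 ]
 [ 0.8614  0.4102 -0.2996  0.4189]
 [-0.0077 -0.5791 -0.8152  1.1472]
 [ 0.      0.      0.      1.    ]]
disc 0.57 [345.3, 207.8, 351.3, 216.7] med [0.4878 0.271  0.0143] top5%z 0.017965809602704108 mid [0.4873 0.2707 0.0129]
disc 0.39 [408.7, 202.1, 450.9, 245.6] med [0.3938 0.5016 0.0068] top5%z 0.035632944371985206 mid [0.4008 0.4995 0.0191]
flask 0.82 [191.8, 113.1, 222.0, 151.4] med [ 0.4843 -0.2699  0.0614] top5%z 0.1260143411810674 mid [ 0.4704 -0.2797  0.0718]
cradle 0.79 [236.1, 135.5, 293.4, 193.5] med [ 0.4718 -0.0392  0.0238] top5%z 0.06338021785138648 mid 
[... 1526 characters left out ...]
%z 0.019422166796415237 mid [0.6007 0.2465 0.0134]
pad 0.8 [312.9, 203.2, 334.5, 239.2] med [ 0.4625 -0.2393  0.0041] top5%z 0.010564708254247867 mid [ 0.4686 -0.2548  0.0039]
pad 0.45 [180.1, 177.6, 197.3, 192.4] med [0.5985 0.2467 0.0118] top5%z 0.019263658287115192 mid [0.6004 0.2471 0.0119]
mat 0.96 [166.1, 180.1, 202.5, 229.7] med [0.5324 0.2523 0.0026] top5%z 0.009201841723491144 mid [0.5403 0.2529 0.0032]
tip disc 0.54 [217.2, 179.0] [0.487  0.2703 0.003 ]
tip flask 0.97 [223.7, 332.5] [ 0.4676 -0.2911  0.004 ]
tip die_floor 0.93 [224.4, 268.0] [ 0.4622 -0.0552  0.021 ]
tip ring_top 0.68 [223.2, 265.9] [ 0.464  -0.0465  0.061 ]
tip ring_top 0.5 [221.5, 328.7] [ 0.4717 -0.2679  0.061 ]
```

Run:
```python
import cv2,numpy as np
a=cv2.imread("pics/scene1.png");b=cv2.imread("pics/top1.png")
cv2.imwrite("pics/s.png",cv2.resize(a[120:440,240:720],None,fx=1.6,fy=1.6))
cv2.imwrite("pics/t.png",cv2.resize(b[220:420,200:560],None,fx=2.2,fy=2.2))
```

```text
(no output)
```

View pics/s.png

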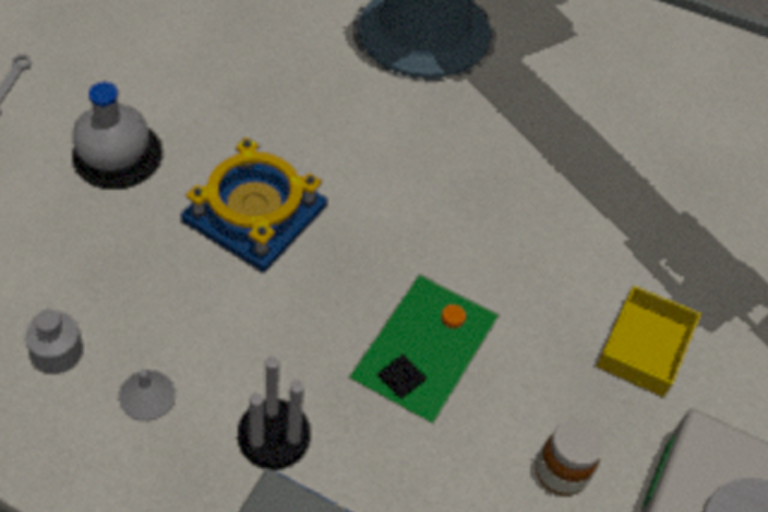

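View pics/t.png

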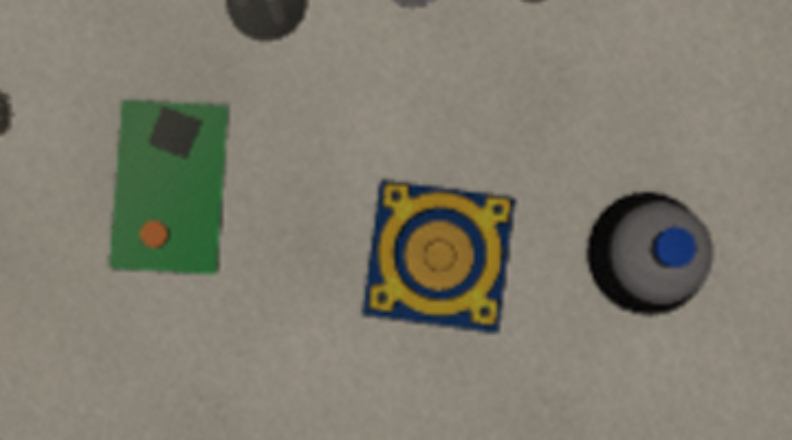

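The pictures show the disc at about (455,316) on the mat in the scene crop, the cradle at about (255,195), and the flask at about (105,130). All of them are in clear view. The two cameras differ by about 5 mm in y, so I'll refine with silhouette centroids.

```bash
cat >> h.py <<'E'
from scipy.optimize import least_squares
def proj(p,X):
    T=np.array(p["pose"]); c=(X-T[:3,3])@T[:3,:3]
    return np.stack([c[:,0]/c[:,2]*p["fx"]+p["cx"],c[:,1]/c[:,2]*p["fy"]+p["cy"]],1)
def hullc(q):
    m=cv2.moments(cv2.convexHull((q*1).astype(np.float32))); return np.array([m["m10"],m["m01"]])/m["m00"],m["m00"]
def circ(r,z):
    a=np.linspace(0,2*np.pi,72,endpoint=False); return np.stack([r*np.cos(a),r*np.sin(a),0*a+z],1)
MODEL={"disc":np.vstack([circ(.015,.003),circ(.015,.015)]),
 "ring":np.vstack([circ(.066,.051),circ(.066,.061)]),
 "stopper":np.vstack([circ(.021,.116),circ(.021,.126)])}
HSV={"disc":((3,120,90),(17,255,255)),"ring":((20,150,90),(32,255,255)),"stopper":((108,150,60),(125,255,255)),"plate":((100,120,30),(120,255,255))}
def measure(p,o,box,dz=0,hull=True):
    l,t,r,b=[int(v) for v in box]; l-=5;t-=5;r+=5;b+=5;K=8
    im=cv2.resize(p["img"][t:b,l:r],None,fx=K,fy=K,interpolation=cv2.INTER_CUBIC)
    m=cv2.inRange(cv2.cvtColor(im,cv2.COLOR_RGB2HSV),*HSV[o])
    n,lab,st,_=cv2.connectedComponentsWithStats(m); k=1+np.argmax(st[1:,4])
    ys,xs=np.where(lab==k); q=np.stack([(xs+.5)/K-.5+l,(ys+.5)/K-.5+t],1)
    c,A=hullc(q)
    X=MODEL[o]+[0,0,dz]
    if o=="ring":
        e=np.array([(a,d,z) for a in(-.068,.068) for d in(-.068,.068) for z in(.051,.061)]); y=np.radians(8)
        R=np.array([[np.cos(y),np.sin(y),0],[-np.sin(y),np.cos(y),0],[0,0,1]]); X=np.vstack([X,e@R.T])
    x0=ray(p,c[1],c[0],X[:,2].mean())[:2]
    s=least_squares(lambda v:hullc(proj(p,X+[v[0],v[1],0]))[0]-c,x0,diff_step=1e-3)
    return s.x,A,hullc(proj(p,X+[s.x[0],s.x[1],0]))[1]
E
cat > m.py <<'E'
from h import *
import sys
np.set_printoptions(precision=4,suppress=True)
B={"scene":{"disc":(342,204,356,220),"ring":(236,135,294,194),"stopper":(198,113,214,126)},
   "top":{"disc":(170,211,186,223),"ring":(244,202,286,249),"stopper":(326,210,346,228)}}
for n in B:
    p=cam(n)
    for o,b in B[n].items():
        if o in sys.argv[1:]: print(n,o,*measure(p,o,b))
    if n=="top":
        W=pts(p); im=cv2.resize(p["img"],None,fx=4,fy=4,interpolation=cv2.INTER_CUBIC)
        m=cv2.inRange(cv2.cvtColor(im,cv2.COLOR_RGB2HSV),*HSV["plate"]); m[:,:960]=0;m[:,1160:]=0;m[:780]=0;m[1010:]=0
        y,x=np.where(m>0); P=np.array([ray(p,(a+.5)/4-.5,(c+.5)/4-.5,.02)[:2] for a,c in zip(y,x)]).astype(np.float32); print("plate rect",cv2.minAreaRect(P))
E
python3 m.py disc ring stopper
```

```text
scene disc [0.4858 0.2696] 61.1328125 81.36447113892063
scene ring [ 0.4651 -0.0451] 1325.453125 1429.647777512204
scene stopper [ 0.4696 -0.2851] 83.328125 116.96138935204362
top disc [0.4867 0.2672] 46.671875 57.69889335788321
top ring [ 0.4649 -0.0477] 1457.796875 1490.0584045356372
top stopper [ 0.4692 -0.2875] 107.5625 127.33924436476082
plate rect ((0.4645196199417114, -0.047476671636104584), (0.14719116687774658, 0.1464984267950058), 82.80335998535156)
```

```bash
cat > go.py <<'E'
from h import *; import sys
from scipy.spatial.transform import Rotation as R
np.set_printoptions(precision=4,suppress=True)
s=env.state(); q=s["ee_rot"]; r=R.from_quat([q[1],q[2],q[3],q[0]])
t=np.array([float(v) for v in sys.argv[1:4]]); g=R.from_matrix([[1,0,0],[0,-1,0],[0,0,-1]])
print("shift",r.inv().apply(t-s["ee_pos"]),"turn",(r.inv()*g).as_rotvec(degrees=True)); print(s["t"],s["ee_pos"],s["ft_force"],s["opening"])
E
python3 go.py .4862 .2684 .30
```

```text
shift [-0.2216  0.3533  0.1047] turn [-0.0003 -0.002  68.4128]
1.3 [0.2392 0.6044 0.4047] [-0.4664  0.4817 -0.5135] 0.09418867100572062
```

>>> step_arm --steps '[[[-0.2216, 0.3533, 0.1047, 0, 0, 68.41, 0.06], [-0.2216, 0.3533, 0.1047, 0, 0, 68.41, 0.06], [-0.2216, 0.3533, 0.1047, 0, 0, 68.41, 0.06], [-0.2216, 0.3533, 0.1047, 0, 0, 68.41, 0.06], [-0.2216, 0.3533, 0.1047, 0, 0, 68.41, 0.06], [-0.2216, 0.3533, 0.1047, 0, 0, 68.41, 0.06], [-0.2216, 0.3533, 0.1047, 0, 0, 68.41, 0.06], [-0.2216, 0.3533, 0.1047, 0, 0, 68.41, 0.06], [-0.2216, 0.3533, 0.1047, 0, 0, 68.41, 0.06], [-0.2216, 0.3533, 0.1047, 0, 0, 68.41, 0.06], [-0.2216, 0.3533, 0.1047, 0, 0, 68.41, 0.06]]]' --force 15

```text
t: 2.68
ee_pos: [0.4856, 0.2694, 0.3004]
ee_rot: [-0.0, 1.0, 0.001, 0.0]
ft_force: [-0.7, 0.2, 0.5]
opening: 0.06
```

```bash
python3 go.py .4862 .2684 .209
```

```text
shift [0.0006 0.001  0.0914] turn [-0.0143 -0.0357  0.1172]
2.675 [0.4856 0.2694 0.3004] [-0.6909  0.1774  0.479 ] 0.059980316975527796
```

>>> step_arm --steps '[[[0.0003, 0.0005, 0.05, 0, 0, 0, 0.06], [0.0003, 0.0005, 0.08, 0, 0, 0, 0.06], [0.0003, 0.0005, 0.0913, 0, 0, 0, 0.06], [0.0003, 0.0005, 0.0913, 0, 0, 0, 0.06], [0.0003, 0.0005, 0.0913, 0, 0, 0, 0.06], [0.0003, 0.0005, 0.0913, 0, 0, 0, 0.06]]]'

```text
t: 3.42
ee_pos: [0.487, 0.2681, 0.2101]
ee_rot: [-0.0, 1.0, 0.0, 0.001]
ft_force: [0.3, -0.2, -0.3]
opening: 0.0598
```

Run:
```python
from h import *
p=cam("scene"); save(p,"s2.png",(300,150,400,250),6)
q=cam("top"); print(env.state())
```

```text
{'t': 3.525, 'joint_positions': array([ 2.99168495e-01,  2.90735227e-01,  1.90214260e+00, -5.97329450e-06,
        9.47022850e-01,  2.99155709e-01]), 'joint_vel': array([-0.00050354,  0.00492674,  0.00405287,  0.00114744, -0.00376826,
        0.00163178]), 'tau': array([ 1.96581910e-02, -3.67777956e+01, -2.48657227e+01,  6.22407789e-02,
       -1.09157612e-02,  1.95787302e-04]), 'ee_pos': array([0.48678795, 0.26797133, 0.20959328]), 'ee_rot': array([-2.47012089e-04,  9.99999642e-01,  8.13511207e-06,  8.09129754e-04]), 'ft_force': array([ 0.37954776, -0.67478821, -0.65738747]), 'torque': array([-0.03236219,  0.05253078,  0.00480864]), 'opening': 0.05977514589730988}
```

View pics/s2.png

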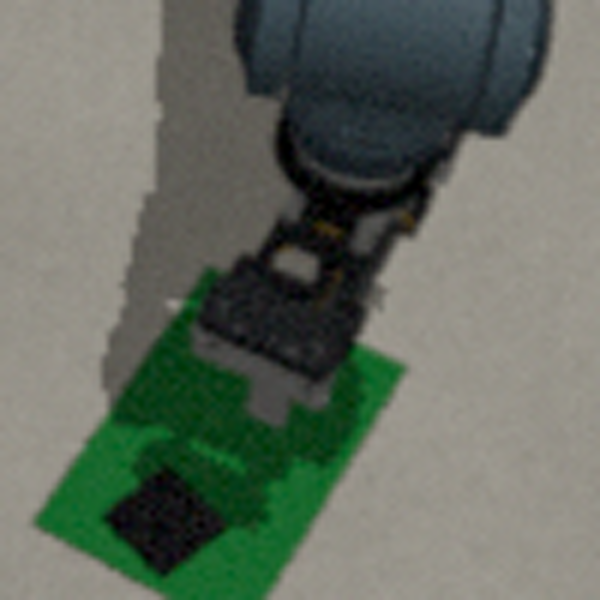

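>>> step_arm --steps '[[[-0.0003, 0, 0.001, 0, 0, 0, 0.06], [-0.0003, 0, 0.001, 0, 0, 0, 0.02], [-0.0003, 0, 0.001, 0, 0, 0, 0.02], [-0.0003, 0, 0.001, 0, 0, 0, 0.02], [-0.0003, 0, 0.001, 0, 0, 0, 0.02], [-0.0003, 0, 0.001, 0, 0, 0, 0.02], [-0.0003, 0, 0.001, 0, 0, 0, 0.02], [-0.0003, 0, 0.001, 0, 0, 0, 0.02]]]'

```text
t: 4.53
ee_pos: [0.4861, 0.2679, 0.2076]
ee_rot: [0.0, 1.0, 0.0, -0.0]
ft_force: [0.2, 0.8, -0.1]
opening: 0.0292
```

>>> step_arm --steps '[[[0, 0, -0.05, 0, 0, 0, 0.02], [0, 0, -0.1, 0, 0, 0, 0.02], [-0.005, 0.06, -0.1, 0, 0, 0, 0.02], [-0.01, 0.12, -0.1, 0, 0, 0, 0.02], [-0.015, 0.18, -0.1, 0, 0, 0, 0.02], [-0.018, 0.24, -0.1, 0, 0, 0, 0.02], [-0.0213, 0.29, -0.1, 0, 0, 0, 0.02], [-0.0213, 0.3148, -0.1, 0, 0, 0, 0.02], [-0.0213, 0.3148, -0.1, 0, 0, 0, 0.02], [-0.0213, 0.3148, -0.1, 0, 0, 0, 0.02], [-0.0213, 0.3148, -0.1, 0, 0, 0, 0.02]]]'

```text
t: 5.9
ee_pos: [0.4648, -0.0459, 0.3075]
ee_rot: [-0.0, 1.0, 0.001, -0.0]
ft_force: [1.4, -0.4, -0.3]
opening: 0.0293
```

Run:
```python
from h import *
a=[]
for n in("scene","top"):
    p=cam(n); a.append(cv2.resize(p["img"][110:220,210:320,::-1],None,fx=3.6,fy=3.6,interpolation=cv2.INTER_CUBIC)) if n=="scene" else a.append(cv2.resize(p["img"][170:280,210:320,::-1],None,fx=3.6,fy=3.6,interpolation=cv2.INTER_CUBIC))
    print(env.look_for(p,"disc")[:2])
    s=env.state(); print(s["ee_pos"],s["opening"],s["ee_rot"])
cv2.imwrite("pics/c3.png",np.hstack(a))
```

```text
[]
[ 0.46485985 -0.04605792  0.30757961] 0.029018945509218193 [-5.10958684e-05  9.99999675e-01  8.00073459e-04 -8.19333686e-05]
[]
[ 0.4648813  -0.04633151  0.30765031] 0.02907861685816236 [-9.29746564e-06  9.99999841e-01  5.64103668e-04  7.41406651e-06]
```

View pics/c3.png

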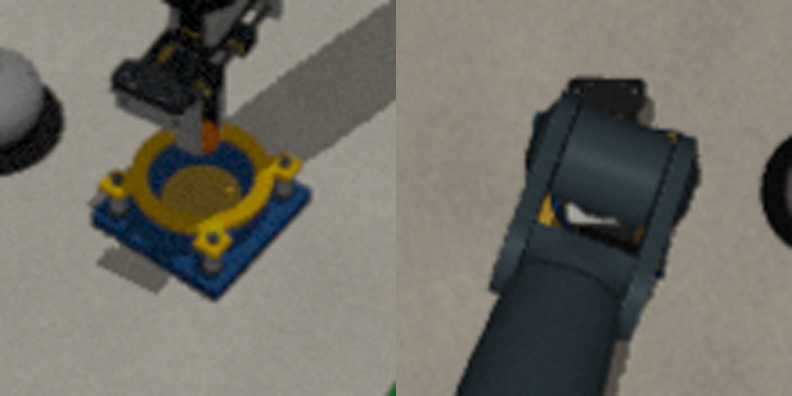

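>>> step_arm --steps '[[[0, 0, 0.05, 0, 0, 0, 0.02], [0, 0, 0.068, 0, 0, 0, 0.02], [0, 0, 0.072, 0, 0, 0, 0.02], [0, 0, 0.075, 0, 0, 0, 0.02], [0, 0, 0.077, 0, 0, 0, 0.02], [0, 0, 0.078, 0, 0, 0, 0.02], [0, 0, 0.078, 0, 0, 0, 0.02]]]'

```text
t: 6.98
ee_pos: [0.465, -0.047, 0.23]
ee_rot: [0.0, 1.0, 0.0, 0.0]
ft_force: [-0.4, -0.1, -0.2]
opening: 0.0295
```

>>> step_arm --steps '[[[0, 0, 0.001, 0, 0, 0, 0.02], [0, 0, 0.002, 0, 0, 0, 0.02], [0, 0, 0.0027, 0, 0, 0, 0.02], [0, 0, 0.0027, 0, 0, 0, 0.02], [0, 0, 0.0027, 0, 0, 0, 0.02]]]'

```text
t: 7.6
ee_pos: [0.4649, -0.0469, 0.227]
ee_rot: [0.0, 1.0, 0.0, 0.0]
ft_force: [0.0, -0.5, -0.5]
opening: 0.0294
```

>>> step_arm --steps '[[[0, 0, 0, 0, 0, 0, 0.04], [0, 0, 0, 0, 0, 0, 0.04], [0, 0, 0, 0, 0, 0, 0.04], [0, 0, -0.02, 0, 0, 0, 0.04], [0, 0, -0.06, 0, 0, 0, 0.04], [0, 0, -0.11, 0, 0, 0, 0.06], [0, 0.05, -0.12, 0, 0, 0, 0.08], [0, 0.11, -0.12, 0, 0, 0, 0.08], [0, 0.17, -0.12, 0, 0, 0, 0.08], [0.0, 0.2, -0.12, 0, 0, 0, 0.08], [0.0, 0.2, -0.12, 0, 0, 0, 0.08]]]'

```text
t: 8.98
ee_pos: [0.4646, -0.2486, 0.3469]
ee_rot: [-0.0, 1.0, -0.002, -0.0]
ft_force: [-0.5, 0.0, 0.3]
opening: 0.08
```

```bash
sed -i 's/"ring"\]*:(236,135,294,194),/"disc":(250,145,285,185),"ring":(236,135,294,194),/;s/"disc":(342,204,356,220),//;s/"disc":(170,211,186,223)/"disc":(255,212,278,238)/' m.py; sed -i 's/measure(p,o,b)/measure(p,o,b,.018 if o=="disc" else 0)/' m.py; python3 m.py disc ring
python3 - <<'E'
from h import *
a=[]
for n,(l,t) in(("scene",(225,125)),("top",(225,185))):
    p=cam(n); a.append(cv2.resize(p["img"][t:t+80,l:l+80,::-1],None,fx=5,fy=5,interpolation=cv2.INTER_CUBIC))
    W=pts(p); b=env.outline_of(p,"disc"); 
    for r in b[:1]: print(r["score"],r["bbox"],np.nanmedian(W[r["pixels"]],0))
cv2.imwrite("pics/c4.png",np.hstack(a))
E
```

```text
scene disc [ 0.4642 -0.0455] 56.359375 69.18284249864519
scene ring [ 0.4646 -0.0455] 1338.171875 1428.6407742938027
top disc [ 0.465  -0.0475] 67.40625 56.34596909629181
top ring [ 0.465  -0.0477] 1459.359375 1490.0422395074274
plate rect ((0.4645088315010071, -0.0474342405796051), (0.14703325927257538, 0.14633439481258392), 82.75824737548828)
0.52 [188.7, 119.2, 222.2, 150.4] [ 0.486915   -0.267121    0.05915958]
0.59 [259.5, 221.1, 269.7, 226.5] [ 0.46320977 -0.05103083  0.03214378]
```

View pics/c4.png

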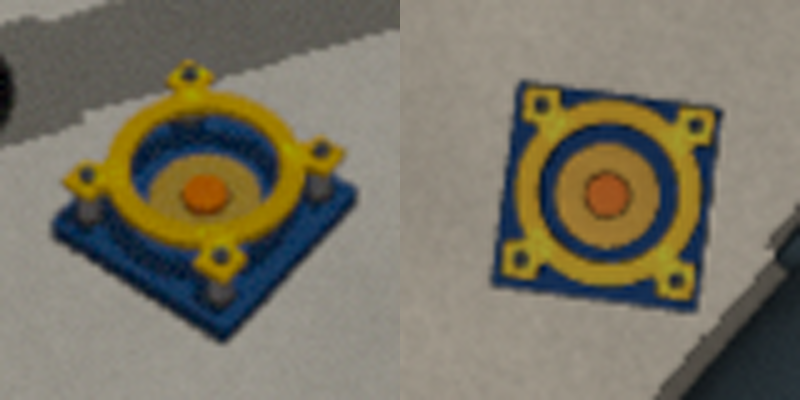

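The disc sits centred in the pocket, at (205,193) in the left view and (605,195) in the right. Next is the flask, which I'll grip by the neck.

>>> step_arm --steps '[[[0.0044, 0.0399, 0, 0, 0, 0, 0.08], [0.0044, 0.0399, 0, 0, 0, 0, 0.08], [0.0044, 0.0399, 0.03, 0, 0, 0, 0.08], [0.0044, 0.0399, 0.06, 0, 0, 0, 0.08], [0.0044, 0.0399, 0.069, 0, 0, 0, 0.08], [0.0044, 0.0399, 0.069, 0, 0, 0, 0.08], [0.0044, 0.0399, 0.069, 0, 0, 0, 0.08], [0.0044, 0.0399, 0.069, 0, 0, 0, 0.08]]]'

```text
t: 10.28
ee_pos: [0.4696, -0.2871, 0.2792]
ee_rot: [0.001, 1.0, 0.0, 0.001]
ft_force: [-0.5, 0.5, -0.8]
opening: 0.08
```

```bash
python3 go.py .4694 -.2867 .278
```

```text
shift [-0.0002 -0.0004  0.0012] turn [ 0.087  -0.0937  0.0035]
10.275 [ 0.4696 -0.2871  0.2792] [-0.4672  0.4981 -0.7697] 0.07996220790161948
```

>>> step_arm --steps '[[[0, 0, 0, 0, 0, 0, 0.045], [0, 0, 0, 0, 0, 0, 0.02], [0, 0, 0, 0, 0, 0, 0.02], [0, 0, 0, 0, 0, 0, 0.02], [0, 0, 0, 0, 0, 0, 0.02], [0, 0, 0, 0, 0, 0, 0.02], [0, 0, 0, 0, 0, 0, 0.02], [0, 0, 0, 0, 0, 0, 0.02]]]' --force 50

```text
t: 11.28
ee_pos: [0.4692, -0.2868, 0.2779]
ee_rot: [-0.0, 1.0, 0.0, -0.0]
ft_force: [-1.4, -1.1, 0.5]
opening: 0.0408
```

>>> step_arm --steps '[[[0, 0, 0, 0, 0, 0, 0.02], [0, 0, 0, 0, 0, 0, 0.02], [0, 0, 0, 0, 0, 0, 0.02], [0, 0, 0, 0, 0, 0, 0.02]]]'

```text
t: 11.78
ee_pos: [0.4692, -0.2868, 0.2779]
ee_rot: [-0.0, 1.0, 0.0, -0.0]
ft_force: [-1.1, 0.2, -0.2]
opening: 0.0409
```

Run:
```python
from h import *
p=cam("scene"); save(p,"s5.png",(160,70,260,170),6); print(env.state()["opening"])
```

```text
0.04088408162354863
```

View pics/s5.png

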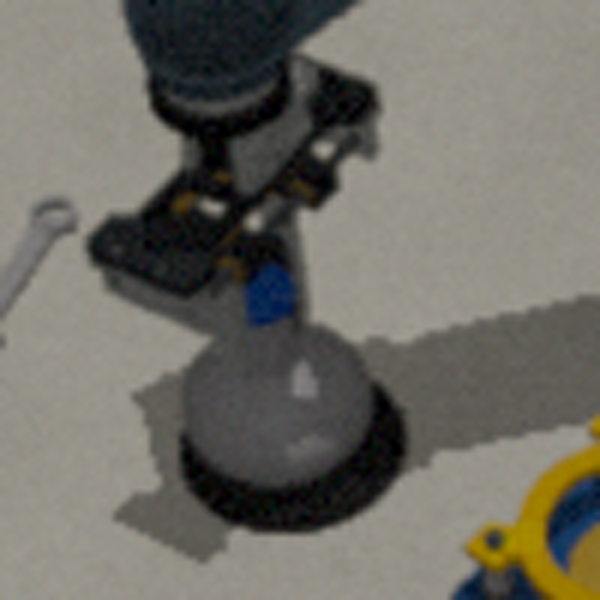

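The fingers closed on the stopper at 41 mm, because the pads reach up to it. I'll open, go 4.5 mm lower and close again.

>>> step_arm --steps '[[[0, 0, 0, 0, 0, 0, 0.06], [0, 0, 0, 0, 0, 0, 0.06], [0, 0, 0, 0, 0, 0, 0.06], [0, 0, 0.0025, 0, 0, 0, 0.06], [0, 0, 0.0045, 0, 0, 0, 0.06], [0, 0, 0.0045, 0, 0, 0, 0.06], [0, 0, 0.0045, 0, 0, 0, 0.04], [0, 0, 0.0045, 0, 0, 0, 0.02], [0, 0, 0.0045, 0, 0, 0, 0.02], [0, 0, 0.0045, 0, 0, 0, 0.02], [0, 0, 0.0045, 0, 0, 0, 0.02], [0, 0, 0.0045, 0, 0, 0, 0.02]]]'

```text
t: 13.32
ee_pos: [0.4693, -0.2868, 0.2735]
ee_rot: [0.0, 1.0, 0.0, 0.0]
ft_force: [0.2, 0.1, -0.4]
opening: 0.0409
```

```bash
python3 m.py stopper; python3 go.py .4694 -.2867 .278
```

```text
scene stopper [ 0.4671 -0.2784] 55.34375 117.07852674782043
shift [ 0.0002 -0.0002 -0.0045] turn [ 0.0018  0.0009 -0.0005]
13.425 [ 0.4692 -0.2869  0.2735] [-0.0806  0.3449  0.9373] 0.04090187291702186Traceback (most recent call last):
  File "m.py", line 9, in <module>
    if o in sys.argv[1:]: print(n,o,*measure(p,o,b,.018 if o=="disc" else 0))
                                     ~~~~~~~^^^^^^^^^^^^^^^^^^^^^^^^^^^^^^^^
  File "h.py", line 32, in measure
    n,lab,st,_=cv2.connectedComponentsWithStats(m); k=1+np.argmax(st[1:,4])
                                                        ~~~~~~~~~^^^^^^^^^^
    return _wrapfunc(a, 'argmax', axis=axis, out=out, **kwds)
    return bound(*args, **kwds)
ValueError: attempt to get argmax of an empty sequence
```

Opening is still 41 mm, so the fingers bear on the stopper over their whole length. I'll grip the stopper properly instead, with the pads centred on it, and test the hold with a small lift.

>>> step_arm --steps '[[[0, 0, 0, 0, 0, 0, 0.06], [0, 0, 0, 0, 0, 0, 0.06], [0, 0, 0, 0, 0, 0, 0.06], [0, 0, -0.0255, 0, 0, 0, 0.06], [0, 0, -0.0255, 0, 0, 0, 0.06], [0, 0, -0.0255, 0, 0, 0, 0.04], [0, 0, -0.0255, 0, 0, 0, 0.02], [0, 0, -0.0255, 0, 0, 0, 0.02], [0, 0, -0.0255, 0, 0, 0, 0.02], [0, 0, -0.0255, 0, 0, 0, 0.02], [0, 0, -0.0255, 0, 0, 0, 0.02], [0, 0, -0.0255, 0, 0, 0, 0.02]]]' --force 60

```text
t: 14.92
ee_pos: [0.4692, -0.2868, 0.2988]
ee_rot: [-0.0, 1.0, 0.0, -0.0]
ft_force: [0.7, 0.3, -3.7]
opening: 0.0407
```

>>> step_arm --steps '[[[0, 0, -0.003, 0, 0, 0, 0.02], [0, 0, -0.008, 0, 0, 0, 0.02], [0, 0, -0.012, 0, 0, 0, 0.02], [0, 0, -0.012, 0, 0, 0, 0.02], [0, 0, -0.012, 0, 0, 0, 0.02]]]'

```text
t: 15.55
ee_pos: [0.4692, -0.2868, 0.3109]
ee_rot: [-0.0, 1.0, 0.0, -0.0]
ft_force: [0.4, 0.8, -2.2]
opening: 0.0403
```

Run:
```python
from h import *
p=cam("scene"); save(p,"s6.png",(160,70,260,170),6); s=env.state(); print(s["opening"],s["ft_force"],s["torque"])
```

```text
0.0406479448457972 [ 0.66856494  0.2760007  -3.59527483] [-0.09199167  0.08765319 -0.00358323]
```

View pics/s6.png

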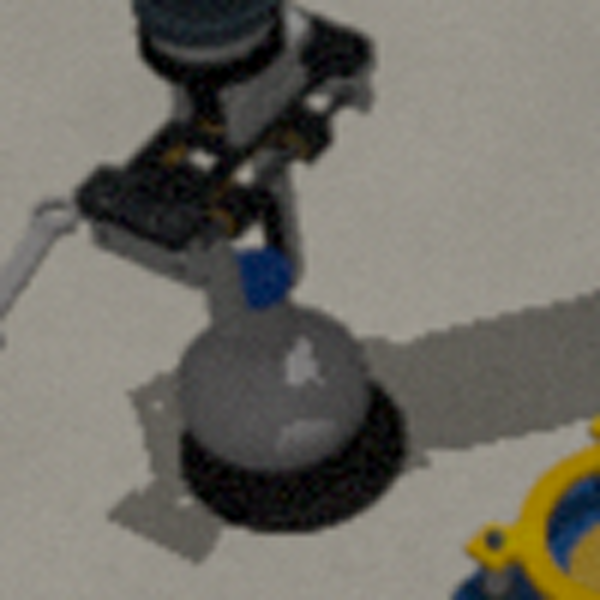

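>>> step_arm --steps '[[[0, 0, -0.03, 0, 0, 0, 0.02], [0, 0, -0.06, 0, 0, 0, 0.02], [0, -0.01, -0.075, 0, 0, 0, 0.02], [-0.001, -0.04, -0.075, 0, 0, 0, 0.02], [-0.002, -0.08, -0.075, 0, 0, 0, 0.02], [-0.003, -0.12, -0.075, 0, 0, 0, 0.02], [-0.0044, -0.16, -0.075, 0, 0, 0, 0.02], [-0.0044, -0.195, -0.075, 0, 0, 0, 0.02], [-0.0044, -0.22, -0.075, 0, 0, 0, 0.02], [-0.0044, -0.235, -0.075, 0, 0, 0, 0.02], [-0.0044, -0.2399, -0.075, 0, 0, 0, 0.02], [-0.0044, -0.2399, -0.075, 0, 0, 0, 0.02]]]'

```text
t: 17.1
ee_pos: [0.4649, -0.0471, 0.3859]
ee_rot: [0.0, 1.0, -0.0, -0.0]
ft_force: [-0.2, -0.2, -3.7]
opening: 0.041
```

>>> step_arm --steps '[[[0, 0, 0.01, 0, 0, 0, 0.02], [0, 0, 0.02, 0, 0, 0, 0.02], [0, 0, 0.026, 0, 0, 0, 0.02], [0, 0, 0.026, 0, 0, 0, 0.02], [0, 0, 0.026, 0, 0, 0, 0.02], [0, 0, 0.026, 0, 0, 0, 0.02]]]'

```text
t: 17.85
ee_pos: [0.465, -0.047, 0.3604]
ee_rot: [0.0, 1.0, 0.0, 0.0]
ft_force: [0.1, 0.2, -2.9]
opening: 0.0406
```

Run:
```python
from h import *
p=cam("scene"); save(p,"s7.png",(210,80,310,200),5); s=env.state(); print(s["t"],s["ee_pos"],s["opening"],s["ft_force"],s["torque"])
```

```text
17.9 [ 0.46496743 -0.04695654  0.3603447 ] 0.04090313827611036 [-0.10097099 -0.24312769 -3.738875  ] [-0.05498249  0.06005884 -0.0083275 ]
```

View pics/s7.png

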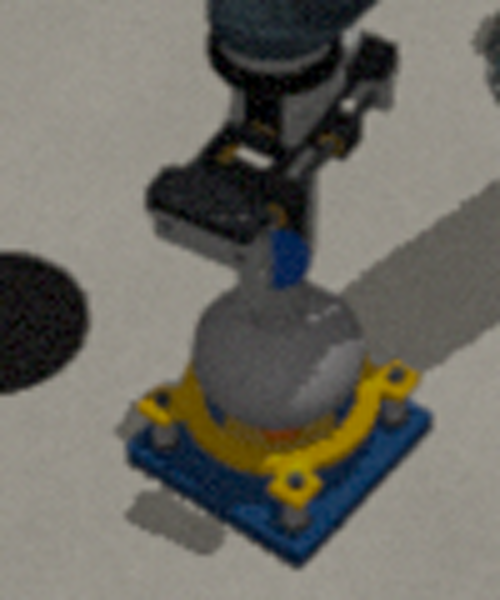

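The flask hangs upright and centred just over the ring, with its body at about (280,350) and the orange disc visible below at (285,432). I'll lower it until it makes contact.

>>> step_arm --steps '[[[0, 0, 0.006, 0, 0, 0, 0.02], [0, 0, 0.012, 0, 0, 0, 0.02], [0, 0, 0.016, 0, 0, 0, 0.02], [0, 0, 0.018, 0, 0, 0, 0.02], [0, 0, 0.02, 0, 0, 0, 0.02], [0, 0, 0.02, 0, 0, 0, 0.02], [0, 0, 0.02, 0, 0, 0, 0.02]]]'

```text
t: 18.77
ee_pos: [0.4649, -0.0469, 0.3405]
ee_rot: [-0.0, 1.0, 0.0, 0.0]
ft_force: [-2.7, 2.7, 2.7]
opening: 0.0405
```

>>> step_arm --steps '[[[0, 0, 0.002, 0, 0, 0, 0.02], [0, 0, 0.004, 0, 0, 0, 0.02], [0, 0, 0.006, 0, 0, 0, 0.02], [0, 0, 0.008, 0, 0, 0, 0.02], [0, 0, 0.01, 0, 0, 0, 0.02], [0, 0, 0.01, 0, 0, 0, 0.02], [0, 0, 0.01, 0, 0, 0, 0.02]]]'

```text
t: 19.65
ee_pos: [0.465, -0.0468, 0.3306]
ee_rot: [-0.0, 1.0, -0.0, 0.0]
ft_force: [-4.3, 3.5, 7.9]
opening: 0.0408
```

>>> step_arm --steps '[[[-0.0004, -0.0004, 0.001, 0, 0, 0, 0.02], [-0.0004, -0.0004, 0.002, 0, 0, 0, 0.02], [-0.0004, -0.0004, 0.002, 0, 0, 0, 0.02], [-0.0004, -0.0004, 0.002, 0, 0, 0, 0.02]]]'

```text
t: 20.15
ee_pos: [0.4648, -0.0465, 0.3289]
ee_rot: [-0.0, 1.0, -0.0, 0.0]
ft_force: [-3.5, 4.6, 9.1]
opening: 0.0403
```

>>> step_arm --steps '[[[-0.0003, -0.0005, 0.0005, 0, 0, 0, 0.02], [-0.0003, -0.0005, 0.001, 0, 0, 0, 0.02], [-0.0003, -0.0005, 0.001, 0, 0, 0, 0.02], [-0.0003, -0.0005, 0.001, 0, 0, 0, 0.02]]]'

```text
t: 20.65
ee_pos: [0.4646, -0.0461, 0.3281]
ee_rot: [0.0, 1.0, 0.0, 0.001]
ft_force: [-3.2, 3.2, 8.4]
opening: 0.0408
```

>>> step_arm --steps '[[[-0.0002, -0.0002, 0.001, 0, 0, 0, 0.02], [-0.0002, -0.0002, 0.002, 0, 0, 0, 0.02], [-0.0002, -0.0002, 0.002, 0, 0, 0, 0.02], [-0.0002, -0.0002, 0.002, 0, 0, 0, 0.02]]]'

```text
t: 21.15
ee_pos: [0.4646, -0.046, 0.3269]
ee_rot: [0.0, 1.0, 0.0, 0.001]
ft_force: [-4.4, 3.4, 13.3]
opening: 0.0401
```

>>> step_arm --steps '[[[0, 0, 0.0004, 0, 0, 0, 0.02], [0, 0, 0.0008, 0, 0, 0, 0.02], [0, 0, 0.0008, 0, 0, 0, 0.02], [0, 0, 0.0008, 0, 0, 0, 0.02]]]'

```text
t: 21.65
ee_pos: [0.4648, -0.0461, 0.3268]
ee_rot: [0.001, 1.0, 0.0, 0.001]
ft_force: [-5.4, 3.4, 16.0]
opening: 0.0406
```

Run:
```python
from h import *
f=[]
for i in range(4):
    p=cam("scene"); s=env.state(); f.append(s["ft_force"])
print(np.array(f),s["ee_pos"],s["opening"],s["t"],s["torque"])
save(p,"s8.png",(210,80,310,200),5)
```

```text
[[-6.02863003  3.97556647 16.29659449]
 [-5.90882111  4.59798697 17.02821799]
 [-6.59287878  3.81325121 18.04846789]
 [-6.65241971  4.23229936 17.09223588]] [ 0.46479703 -0.04608143  0.32680895] 0.04071679953430892 21.85 [ 0.59518209  1.6106247  -0.10661012]
```

View pics/s8.png

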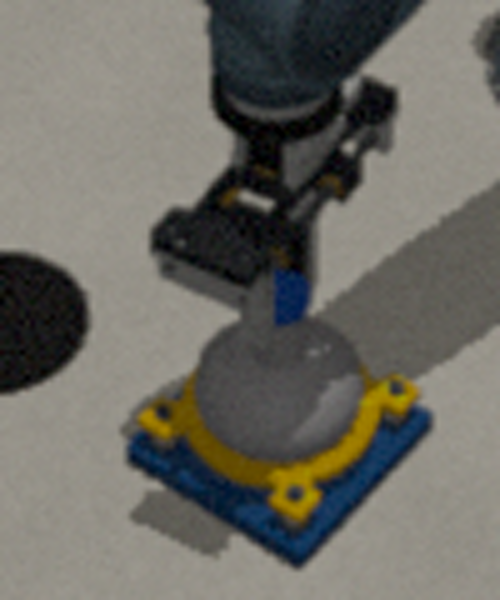

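Run:
```python
from h import *
np.set_printoptions(precision=4,suppress=True)
p=cam("scene"); W=pts(p); m=cv2.inRange(cv2.cvtColor(p["img"],cv2.COLOR_RGB2HSV),*HSV["ring"])>0
d=np.linalg.norm(W[:,:,:2]-[.465,-.0465],axis=2); k=m&(d>.058)&(d<.085)
z=W[k][:,2]; print(k.sum(),np.percentile(z,[50,75,90]))
im=W[:,:,2]; 
fm=(d<.05)&(im>.1)
for i in range(3): cam("top"); s=env.state(); print(s["ft_force"],s["ee_pos"])
```

```text
258 [0.0467 0.0489 0.0501]
[-6.7391  4.3431 16.8309] [ 0.4648 -0.0461  0.3268]
[-6.8419  3.5962 16.9318] [ 0.4648 -0.0461  0.3268]
[-6.8967  3.7235 16.3636] [ 0.4648 -0.0461  0.3268]
```

```bash
python3 -c "
from cell import env
print(env.finish_job())"
```

```text
the job is handed in; nothing more can be done
None
```

The job is handed in: the disc is in the die pocket, and the flask stands upright in the yellow ring with the arm still pressing it down. The interface reports no verdict. The clock read about 22 s, against the 64 s limit.

- **Disc:** I released it in the pocket, and both cameras then showed it within about 0.5 mm of the ring's centre.
- **Final push:** it held steady at 16.4–17 N, inside the 15–20 N target. The ring read about 46–47 mm high, so about 14–15 mm down, where the foot should meet the disc. The push climbed steeply over the last millimetre, which fits the foot bearing on the disc.

Three things did not go as planned:
- **Grip:** gripping the neck from above failed twice. The fingers closed at 41 mm, the width of the stopper, instead of 36 mm. I gripped the flask by its stopper instead, and it held with no visible slip.
- **Sideways force:** about 7–8 N remains at the wrist while pressing. Small sideways nudges did not remove it.
- **Camera mismatch:** the two cameras disagreed by about 2.5 mm in y. I worked from distances between objects, where they agreed to about 1 mm.

I planned no contact with anything else on the table, but took no final picture of the other things to confirm they stayed put.

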